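Slide the tray lid out over the edge of the dispensary stand

TASK

Push the larger of the two flat cream lids across the top of the low wooden stand, towards the stand's far edge (the long edge facing away from the robot), until about 30 mm of it sticks out past that edge with the lid sitting square to it, so that a nurse can take it from there. Only slide it with the fingertips, flat on the stand; do not pick it up, tip it or let it fall. Leave the small lid, the pill bottle, the basket and the mug where they are, and finish clear of everything.

Things in the scene. Friction and masses are not known exactly. Their poses are not given: they have to be found in the camera images.
- stand: low wooden stand fixed on the desk, a flat board 300 mm (its x) by 460 mm (its y), its top surface 50 mm above the desk, with no rim. Origin at the centre of its underside, on the desk. Its x axis points to its far edge, away from the robot, turned at most 23 degrees from straight ahead; z up.
- stand_edge (a point): middle of the stand's far upper edge: 150 mm along the stand's x from its centre, 50 mm above the desk. The edge runs along the stand's y; axes as the stand's.
- large_lid: the larger flat cream plastic lid with a pierced-look flat top, loose on the stand, 140 mm (its x) by 110 mm (its y) by 8 mm thick, 0.08 to 0.17 kg. Origin at the centre of its underside; its x axis points roughly to the stand's far edge (within 12 degrees of the stand's x). It lies on the left or the right half of the stand, its front 35 to 85 mm short of the far edge and at least 60 mm of bare stand behind it.
- large_lid_front (a point): middle of the large lid's front side (the 110 mm long side nearest the stand's far edge), half-way up its thickness: 70 mm along the lid's x from its centre. How far it is past the stand's far edge along the stand's x is the overhang.
- small_lid: the smaller flat cream lid, 100 x 80 x 8 mm, loose on the other half of the stand; to be left alone. Origin at the centre of its underside.
- pill_bottle: small amber bottle with white cap, 36 mm across and 70 mm high, standing loose on the stand between the two lids' lanes, near the far edge; to be left alone. Origin at the centre of its underside.
- basket: cream divided basket 240 x 100 x 55 mm, loose on the desk to the left (+y) of the stand; to be left alone. Origin at the centre of its underside.
- mug: white mug, 76 mm across and 90 mm high, loose on the desk to the right (-y) of the stand; to be left alone. Origin at the centre of its underside.
Things that resemble listed ones, but are neither listed nor needed, are in the scene too. What is shaped like the large_lid but red or turquoise is not meant.

How it is judged:
By the outcome, as a careful person would: the job done as asked, in the order asked, and still so for the second after the job is handed in, with the robot touching nothing.
It also fails if it takes over 38 s, if anything falls off the work surface, if the arm or the gripper's body presses on something with over 40 N, if the wrist force passes 120 N, or if a joint passes its speed limit or range.

ROBOT

A 6-joint arm with a two-finger parallel gripper is mounted at the origin on the work surface. World frame = base frame: x ahead of the robot, y to its left, z up, the work surface at z = 0. Lengths are in mm, angles in degrees, forces in N, time in s.
With the tool pointing down it reaches from about 300 to 850 mm from the base axis. Payload 4.2 kg.
Tool frame: the origin (TCP) lies on the centre line of the jaws, within the pads' length; the fingertips stand 11 mm ahead of it and the grasp point (between the pads) lies 8 mm behind it; z points along the fingers, y is the line along which they close (so a half turn about z gives the same grasp; the last joint's range is limited). The gripper opens to 91 mm and grips with 3 to 60 N. Pads are 32 mm wide; open, the fingers measure 118 mm over their backs; the gripper's body (76 mm by 178 mm) begins 60 mm behind the grasp point.
Start: joints at [-68.698, 18.312, 89.639, -0, 72.044, -1.146], TCP at [219.569, -531.443, 224.976] pointing down, gripper open.
Joint ranges: [-177.97, 177.97], [-48.28, 115.42], [12.27, 149.76], [-77.06, 257.06], [2.81, 150.46], [-146.56, 146.56]. Speed limits (degrees/s): [147.25, 147.25, 180, 180, 180, 180].

INTERFACE

Orientations are given as [roll, pitch, yaw] about the fixed x, y, z axes, in that order (R = Rz(yaw) Ry(pitch) Rx(roll)).
In Python, from workcell import env, grab_frame, camera_model, models gives the robot as it stands.
- The arm moves only by the shell command python3 -m crank 'ROWS' [FORCE]. ROWS is text: rows parted by semicolons, each of 7 numbers parted by spaces: the closure, from -1 (fully open) to 1 (shut), so that 0 is half open, then the shift along the tool's x, y, z in mm, then the turn, a rotation vector about the tool's x, y, z in degrees. A call has 1 to 10 rows; each row shifts and turns the commanded pose from where the row before left it, along the tool's axes as they then stand; what a row does not reach is not made up. A row lasts 1/8 s, in which the tool goes at most 62.5 mm and 10.7 degrees, less where a joint would pass 70% of its speed; a pose out of reach is approached as far as the arm can. A call is refused whole if a number of a shift passes 62.5 or a number of a turn 10.7, either way. A call with a gripper value outside its range is refused whole. The fingers move at their own pace and stop on an object; FORCE is the grip in N (left out, the last holds). Time passes only in rows, so rows that do not move let the fingers close. It gives the time, the measured TCP pose, the force, the opening and the grip force at its end, in the units of the state.
- env.state(): the state, without advancing time (a new reading comes with each control period).
- grab_frame(name): name is "scene" or "top" or "wrist"; returns the picture (420x560x3 uint8, blue, green, red); there is no depth.
- camera_model(name): a dict with "K" (3x3 intrinsics, pixels), "R" (3x3) and "t" (3): a world point X has camera coordinates R X + t; the wrist camera has in their place "mount" (4x4, takes a point from camera to tool coordinates, whose origin is the TCP and whose axes are the flange's). Camera axes: x right, y down, z forward; pixel columns grow to the right and rows downward; lengths in mm; the calibration is good to about 2 mm. A picture is of the moment at which its call begins: read the wrist's pose just before it. camera_model takes no time and is no camera call.
- env.job_done(): hands the job in; it is judged then, once.
Trained networks look in the newest picture that a camera, given by its name, has taken for a name from the list of things; names that differ only in an ending like _2 or _b are one class to them, and where a whole thing is asked for, a point or a joint stands for the part that bears it (a point fixed in the world has none). Each returns a list of dicts, best first, with "p" (0 to 1); they miss things now and then, are a little off and sometimes report something else, mostly with a low value. They report only what shows in the picture. A call takes as long as a camera call. They do not tell look-alikes from the thing itself.
- models.search_frame(name, camera): "point" ([x, y, z] in mm, in world coordinates, good to about 4 mm: the middle of the surface that is visible of it).
The state is a dict: "time_s": time; "qpos": joint angles; "qvel": joint speeds; "effort": joint torques, N m; "ee_pos": TCP position; "ee_rot": TCP orientation; "force": force on the tool from outside, world axes, zero at the start; "torque": the same for the moment, N m; "gripper_width": finger opening in mm; "gripper_force": force on a finger pad.
Only numpy, scipy, OpenCV 4.12 (cv2) and the standard library are available. Lean on these libraries where they do the work, as an engineer would, in place of code of your own. Each camera call takes 0.05 s, during which the arm holds its last target. There are 200 camera calls.

## Working session

There is one attempt and no reset: what is moved stays moved. The work goes in short steps, Python scripts to look and compute and a shell command to move; the robot and the scene stay as the last step left them, time stands still between calls to the robot, and variables do not carry over. Pictures are saved under pics/ and viewed, at most 10 in all, crops included, and the job is handed in when it is done.

```bash
mkdir -p pics
python3 - <<'E'
from workcell import env, grab_frame, camera_model, models
import cv2, numpy as np
for c in ("top","scene"):
    im=grab_frame(c); cv2.imwrite(f"pics/{c}0.png",im)
    m=camera_model(c); print(c,np.round(m["K"],1).tolist(),np.round(m["R"],3).tolist(),np.round(m["t"],1).tolist())
    for n in ("stand","large_lid","small_lid","pill_bottle","mug","basket"):
        print(n,[(np.round(d["point"]).tolist(),round(d["p"],2)) for d in models.search_frame(n,c)])
s=env.state();print(s["time_s"],s["ee_pos"],s["ee_rot"],s["gripper_width"])
E
```

```text
top [[383.2, 0.0, 278.9], [0.0, 383.2, 207.0], [0.0, 0.0, 1.0]] [[0.023, -1.0, -0.005], [-0.993, -0.022, -0.116], [0.115, 0.008, -0.993]] [8.1, 563.0, 1031.2]
stand [([556.0, -50.0, 51.0], 0.83)]
large_lid [([726.0, 341.0, 11.0], 0.75), ([722.0, -433.0, 10.0], 0.59), ([561.0, 71.0, 60.0], 0.57)]
small_lid [([609.0, -152.0, 60.0], 0.89)]
pill_bottle [([672.0, -28.0, 124.0], 0.6), ([567.0, 70.0, 57.0], 0.35)]
mug [([554.0, -485.0, 51.0], 0.79)]
basket [([404.0, 500.0, 3.0], 0.69)]
scene [[513.5, 0.0, 276.8], [0.0, 513.5, 209.4], [0.0, 0.0, 1.0]] [[0.105, 0.994, -0.004], [0.747, -0.082, -0.66], [-0.657, 0.066, -0.751]] [-88.0, -367.5, 1902.0]
stand [([594.0, -61.0, 47.0], 0.73)]
large_lid [([573.0, 67.0, 60.0], 0.69), ([724.0, 333.0, 9.0], 0.62), ([726.0, -432.0, 9.0], 0.56)]
small_lid [([607.0, -154.0, 60.0], 0.8)]
pill_bottle [([691.0, -34.0, 96.0], 0.76)]
mug [([575.0, -474.0, 58.0], 0.85)]
basket [([411.0, 484.0, 24.0], 0.93)]
0.7 [ 219.58308004 -531.43529082  225.00300866] [ 1.79991464e+02 -1.45052768e-03  2.24498254e+01] 91.30675105980471
```

View pics/top0.png

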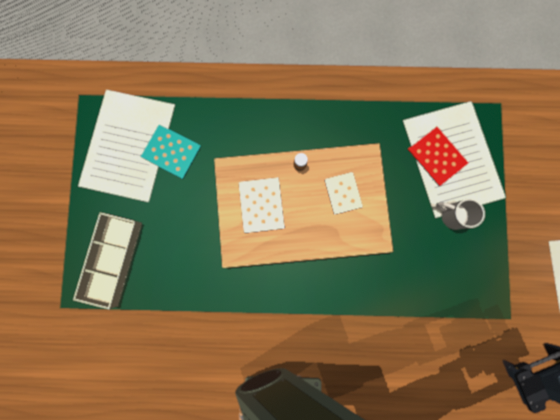

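View pics/scene0.png

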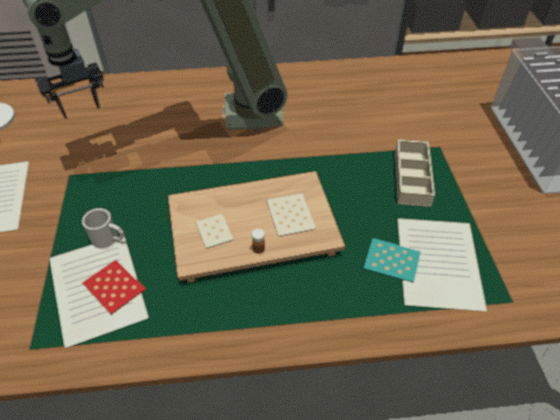

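```bash
cat > h.py <<'E'
from workcell import env, grab_frame, camera_model, models
import cv2, numpy as np
from scipy.spatial.transform import Rotation as Ro
def unproj(px,z,K,R,t):
    px=np.atleast_2d(np.float64(px)); r=np.c_[px,np.ones(len(px))]@np.linalg.inv(K).T@R
    c=-R.T@t; return c+r*((z-c[2])/r[:,2])[:,None]
def rect(mask,z,K,R,t,seed=None):
    """largest contour (or that holding the seed), put on plane z, min-area rectangle: centre, size, angle"""
    cs,_=cv2.findContours(mask,cv2.RETR_EXTERNAL,cv2.CHAIN_APPROX_NONE)
    if seed is not None: cs=[c for c in cs if cv2.pointPolygonTest(c,seed,False)>=0] or cs
    c=max(cs,key=cv2.contourArea); P=unproj(c[:,0,:],z,K,R,t)
    return cv2.minAreaRect(P[:,:2].astype(np.float32))
def axis(r):
    a=r[2]; a=(a+45)%90-45
    return a
E
python3 - <<'E'
from h import *
im=cv2.imread("pics/top0.png"); m=camera_model("top"); K,R,t=[np.array(m[k],float) for k in "KRt"]
hsv=cv2.cvtColor(im,cv2.COLOR_BGR2HSV); roi=np.zeros(im.shape[:2],np.uint8); roi[125:285,205:405]=255
for p in ((230,220),(241,190),(262,183),(261,205)): print(hsv[p[1],p[0]])
st=cv2.morphologyEx(((im[:,:,2]>90)*255).astype(np.uint8)&roi,cv2.MORPH_OPEN,np.ones((7,7)))
r=rect(st,50,K,R,t); print("stand",r,axis(r))
lid=cv2.inRange(hsv,(0,0,150),(40,75,255))&roi; lid=cv2.morphologyEx(lid,cv2.MORPH_CLOSE,np.ones((7,7)))
for s in ((261,205),(344,193)):
    r=rect(lid,58,K,R,t,s); print("lid",r,axis(r))
big=cv2.resize(np.hstack([im[125:285,205:405],cv2.merge([st,lid,lid])[125:285,205:405]]),None,fx=2,fy=2); cv2.imwrite("pics/seg.png",big)
mw=camera_model("wrist"); print(np.round(mw["K"],1).tolist(),np.round(mw["mount"],3).tolist())
E
```

```text
[ 20 113 226]
[ 30  15 227]
[ 30  16 227]
[ 25  27 227]
stand ((570.2518920898438, -41.61163330078125), (304.89178466796875, 464.82366943359375), 6.551502227783203) 6.551502227783203
lid ((565.186279296875, 69.04441833496094), (141.2528839111328, 111.4005355834961), 7.9193034172058105) 7.9193034172058105
lid ((602.736572265625, -153.29505920410156), (101.45649719238281, 80.6767578125), 15.786788940429688) 15.786788940429688
[[336.7, 0.0, 282.4], [0.0, 336.7, 204.6], [0.0, 0.0, 1.0]] [[0.001, -0.972, -0.235, 67.213], [1.0, 0.001, -0.0, -0.66], [0.0, -0.235, 0.972, -158.785], [0.0, 0.0, 0.0, 1.0]]
```

View pics/seg.png

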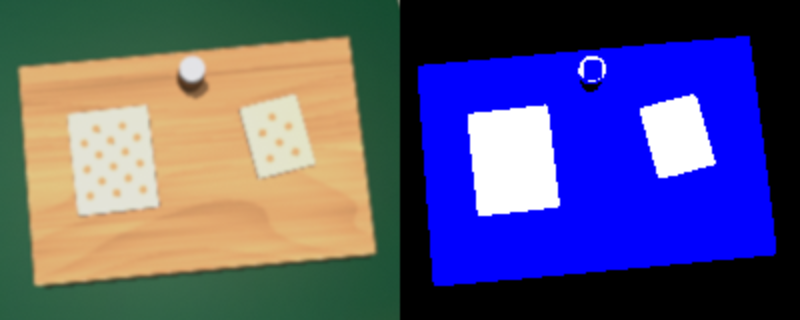

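The top view gives a clean segmentation: the large lid is on the left half at px (261,205), 72 mm short of the edge. The bottle is at px (300,162). I'm moving to the spot behind the lid.

```bash
python3 -m crank '-0.4 40 -41 0 0 0 0;-0.4 40 -41 0 0 0 0;-0.4 40 -41 0 0 0 0;-0.4 40 -41 0 0 0 0;-0.4 40 -41 0 0 0 0;-0.4 40 -41 0 0 0 0;-0.4 40 -41 0 0 0 0;-0.4 40 -41 0 0 0 0;-0.4 40 -41 0 0 0 0;-0.4 40 -41 0 0 0 0'
python3 -m crank '-0.4 38 -42 0 0 0 0;-0.4 0 0 0 0 0 8;-0.4 0 0 0 0 0 8;-0.4 0 0 0 0 0 0;-0.4 0 0 0 0 0 0'
python3 - <<'E'
from h import *
s=env.state(); print(s["ee_pos"],s["ee_rot"],s["gripper_width"],s["force"])
im=grab_frame("wrist"); cv2.imwrite("pics/w1.png",im)
E
```

```text
time_s: 1.95
ee_pos: [433.2, 2.1, 225.3]
ee_rot: [180.0, -0.1, 22.5]
force: [0.3, -0.6, -0.8]
gripper_width: 63.7
gripper_force: 0.0
time_s: 2.58
ee_pos: [451.8, 53.4, 225.0]
ee_rot: [180.0, -0.0, 6.5]
force: [0.7, -0.5, -0.3]
gripper_width: 64.0
gripper_force: 0.0
[451.76629192  53.4253691  225.00926305] [ 1.79994901e+02 -1.07142163e-02  6.54493783e+00] 63.95112427153807 [ 0.66290793 -0.47078001 -0.25742138]
```

View pics/w1.png

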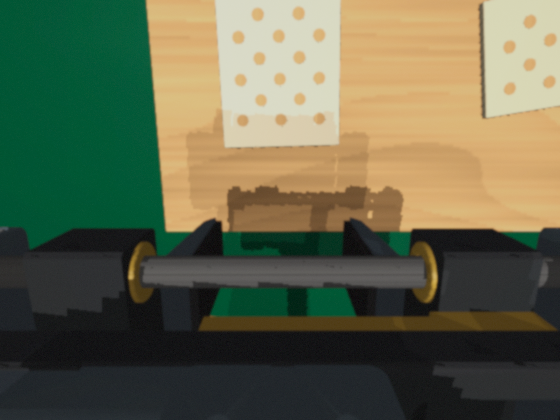

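The lid's rear corners are at about px (225,147) and (339,144), the stand's near edge is at row 231, and the left edge runs (148,0)–(164,231). I'll convert these to world positions.

Run:
```python
from h import *
mw=camera_model("wrist"); K=np.array(mw["K"]); M=np.array(mw["mount"])
s=env.state(); Rt=Ro.from_euler("xyz",s["ee_rot"],degrees=True).as_matrix()
Rc=Rt@M[:3,:3]; c=Rt@M[:3,3]+s["ee_pos"]; R=Rc.T; t=-R@c
st=np.array([570.25,-41.6]); a=np.radians(6.55); A=np.array([[np.cos(a),np.sin(a)],[-np.sin(a),np.cos(a)]])
for n,z,p in (("lidrear",58,[(225,147),(339,144)]),("near",50,[(170,231.5),(340,231.5)]),("left",50,[(148,0),(164,231)]),("lid left/right",58,[(216,0),(340.5,0)])):
    w=unproj(p,z,K,R,t)[:,:2]; print(n,w.round(1).tolist(),"stand",((w-st)@A.T).round(1).tolist())
print("tool in stand",A@(s["ee_pos"][:2]-st))
```

```text
lidrear [[489.8, 114.0], [505.1, 6.2]] stand [[-62.2, 163.8], [-59.3, 54.9]]
near [[395.9, 165.7], [416.1, -10.0]] stand [[-149.6, 225.8], [-149.5, 49.0]]
left [[610.2, 192.9], [395.7, 171.9]] stand [[66.4, 228.5], [-149.0, 232.0]]
lid left/right [[614.7, 131.2], [627.1, 23.8]] stand [[63.9, 166.6], [63.9, 58.5]]
tool in stand [-106.90779088  107.86901952]
```

```bash
python3 -m crank '-0.4 0 -2 40 0 0 0;-0.4 0 0 50 0 0 0;-0.4 0 0 40 0 0 0;-0.4 0 0 20 0 0 0;-0.4 0 0 11 0 0 0;-0.4 0 0 0 0 0 0'
python3 -m crank '-0.4 10 0 0 0 0 0;-0.4 10 0 0 0 0 0;-0.4 6 0 0 0 0 0;-0.4 4 0 0 0 0 0;-0.4 4 0 0 0 0 0;-0.4 4 0 0 0 0 0;-0.4 6 0 0 0 0 0;-0.4 8 0 0 0 0 0;-0.4 8 0 0 0 0 0;-0.4 8 0 0 0 0 0'
```

```text
time_s: 3.38
ee_pos: [451.5, 55.4, 63.8]
ee_rot: [180.0, 0.0, 6.5]
force: [-0.5, -0.4, 0.2]
gripper_width: 63.8
gripper_force: 0.0
time_s: 4.62
ee_pos: [519.8, 63.2, 63.9]
ee_rot: [180.0, -0.0, 6.4]
force: [-1.4, -0.3, 0.9]
gripper_width: 63.8
gripper_force: 0.4
```

```bash
python3 -m crank '-0.4 7 0 0 0 0 0;-0.4 8 0 0 0 0 0;-0.4 8 0 0 0 0 0;-0.4 8 0 0 0 0 0;-0.4 6 0 0 0 0 0;-0.4 5 0 0 0 0 0;-0.4 3 0 0 0 0 0;-0.4 0 0 0 0 0 0'
python3 - <<'E'
from h import *
s=env.state(); print(s["ee_pos"],s["ee_rot"])
np.savez("w2.npz",p=s["ee_pos"],r=s["ee_rot"])
w=grab_frame("wrist"); t=grab_frame("top")
cv2.imwrite("pics/t2.png",t); cv2.imwrite("pics/w2raw.png",w)
cv2.imwrite("pics/v2.png",np.hstack([cv2.resize(t[125:285,205:405],(500,400)),w[:400,130:430]]))
E
```

```text
time_s: 5.62
ee_pos: [564.2, 68.3, 63.9]
ee_rot: [180.0, -0.0, 6.4]
force: [0.3, -0.2, 0.3]
gripper_width: 64.0
gripper_force: 0.0
[564.24148826  68.26462022  63.94910203] [ 1.79995523e+02 -4.01682992e-02  6.44773084e+00]
```

View pics/v2.png

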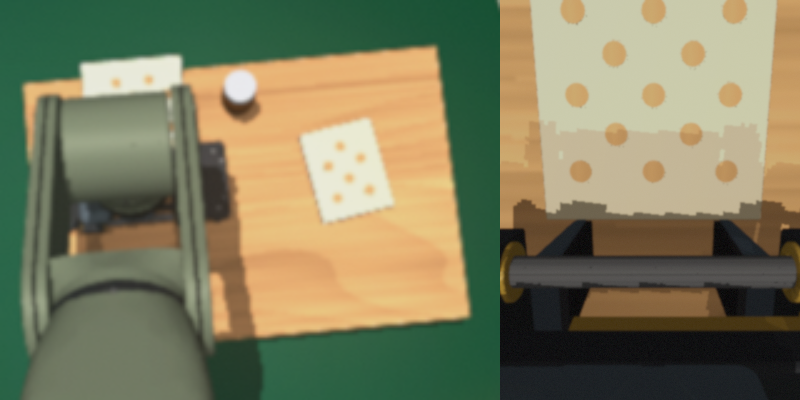

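The lid's front already sticks out (left panel, corners at about (82,63) and (182,55)). I'll measure it against the far edge.

```bash
cat > m.py <<'E'
from h import *
st=np.array([570.25,-41.6]); a=np.radians(6.55); A=np.array([[np.cos(a),np.sin(a)],[-np.sin(a),np.cos(a)]])
def front(im):
    m=camera_model("top"); K,R,t=[np.array(m[k],float) for k in "KRt"]
    hsv=cv2.cvtColor(im,cv2.COLOR_BGR2HSV); lid=cv2.inRange(hsv,(0,0,150),(40,75,255))
    f=[]
    for x in range(243,275): 
        y=np.nonzero(lid[130:185,x])[0]
        if len(y):
            y0=130+y[0]; g=im[y0-4:y0+5,x].sum(1).astype(float); h=(g[0]+g[-1])/2   # sub-pixel half level
            i=np.argmax(g>h); f.append((x,y0-4+i-1+(h-g[i-1])/(g[i]-g[i-1])))
    P=(unproj(f,58,K,R,t)[:,:2]-st)@A.T
    k=np.polyfit(P[:,1],P[:,0],1); e=np.nonzero(1)[0]
    E=[]
    for x in list(range(222,232))+list(range(318,375)):
        g=im[130:175,x,2].astype(float); h=(g[:5].mean()+g[-5:].mean())/2; i=np.argmax(g>h); E.append((x,130+i-1+(h-g[i-1])/(g[i]-g[i-1])))
    Q=(unproj(E,50,K,R,t)[:,:2]-st)@A.T; q=np.polyfit(Q[:,1],Q[:,0],1)
    print("front at y110",np.polyval(k,110),"edge",np.polyval(q,110),"overhang",np.polyval(k,110)-np.polyval(q,110),"skew",np.degrees(np.arctan(q[0]-k[0])), "edge yaw",6.55-np.degrees(q[0]))
E
python3 - <<'E'
from m import *
front(cv2.imread("pics/t2.png"))
d=np.load("w2.npz"); mw=camera_model("wrist"); M=np.array(mw["mount"]); Rt=Ro.from_euler("xyz",d["r"],degrees=True).as_matrix()
R=(Rt@M[:3,:3]).T; t=-R@(Rt@M[:3,3]+d["p"])
print("tool",A@(d["p"][:2]-st))
print("rear",((unproj([(176,214),(392,218)],58,np.array(mw["K"]),R,t)[:,:2]-st)@A.T).tolist())
E
```

```text
Traceback (most recent call last):
  File "m.py", line 13, in front
    k=np.polyfit(P[:,1],P[:,0],1); e=np.nonzero(1)[0]
                                     ~~~~~~~~~~^^^
ValueError: Calling nonzero on 0d arrays is not allowed. Use np.atleast_1d(scalar).nonzero() instead.
```

```bash
sed -i 's/; e=np.nonzero(1)\[0\]//' m.py
python3 - <<'E'
from m import *
front(cv2.imread("pics/t2.png"))
d=np.load("w2.npz"); mw=camera_model("wrist"); M=np.array(mw["mount"]); Rt=Ro.from_euler("xyz",d["r"],degrees=True).as_matrix()
R=(Rt@M[:3,:3]).T; t=-R@(Rt@M[:3,3]+d["p"])
print("tool",A@(d["p"][:2]-st))
print("rear",((unproj([(176,214),(392,218)],58,np.array(mw["K"]),R,t)[:,:2]-st)@A.T).tolist())
E
```

```text
front at y110 165.2080207067186 edge 152.52491397494413 overhang 12.683106731774473 skew 0.3475557352043277 edge yaw 6.204714669011469
tool [  6.5629897  109.83289195]
rear [[28.793751978848974, 164.76503647610596], [26.587305774363028, 55.11110449390134]]
```

```bash
python3 -m crank '-0.4 3 0 0 0 0 0;-0.4 3 0 0 0 0 0;-0.4 3 0 0 0 0 0;-0.4 2 0 0 0 0 0;-0.4 1 0 0 0 0 0;-0.4 0 0 0 0 0 0'
python3 - <<'E'
from m import *
s=env.state();im=grab_frame("top"); cv2.imwrite("pics/t3.png",im); front(im); w=grab_frame("wrist"); cv2.imwrite("pics/w3.png",w)
print("tool",A@(s["ee_pos"][:2]-st),s["ee_rot"])
cv2.imwrite("pics/v3.png",np.hstack([cv2.resize(im[125:225,205:305],(400,400)),w[:400,130:430]]))
E
```

```text
time_s: 6.48
ee_pos: [576.0, 69.6, 63.9]
ee_rot: [180.0, -0.0, 6.5]
force: [-0.3, -0.6, -0.1]
gripper_width: 63.6
gripper_force: 0.2
front at y110 176.79989219979487 edge 151.71084690284528 overhang 25.089045296949593 skew 0.07124578241127412 edge yaw 6.388605280014949
tool [ 18.35850728 109.80993019] [ 1.79993710e+02 -2.17199722e-02  6.45175833e+00]
```

View pics/v3.png

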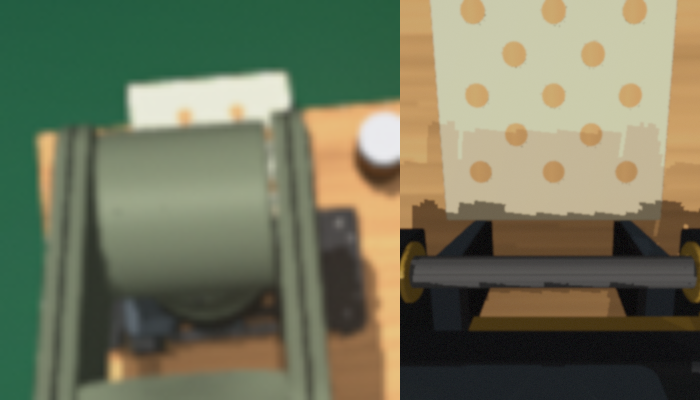

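```bash
python3 -m crank '-0.4 2 0 0 0 0 0;-0.4 2 0 0 0 0 0;-0.4 0 0 0 0 0 0;-0.4 -10 0 0 0 0 0;-0.4 -20 0 0 0 0 0;-0.4 -5 0 -40 0 0 0;-0.4 -20 0 -55 0 0 0;-0.4 -45 0 -40 0 0 0;-0.4 -50 0 -20 0 0 0;-0.4 -20 0 0 0 0 0'
python3 - <<'E'
from m import *
s=env.state();im=grab_frame("top"); cv2.imwrite("pics/t4.png",im); front(im)
m=camera_model("top"); K,R,t=[np.array(m[k],float) for k in "KRt"]; hsv=cv2.cvtColor(im,cv2.COLOR_BGR2HSV)
lid=cv2.morphologyEx(cv2.inRange(hsv,(0,0,150),(40,75,255)),cv2.MORPH_CLOSE,np.ones((7,7)))
r=rect(lid,58,K,R,t,(258,170)); print(r,axis(r),A@(np.array(r[0])-st))
print("tool",A@(s["ee_pos"][:2]-st),s["ee_pos"])
cv2.imwrite("pics/v4.png",np.hstack([cv2.resize(im[100:300,205:405],(400,400)),cv2.resize(grab_frame("wrist"),(400,400))]))
E
```

```text
time_s: 7.82
ee_pos: [408.9, 50.7, 220.3]
ee_rot: [180.0, -0.2, 6.5]
force: [1.0, -0.2, 0.2]
gripper_width: 63.6
gripper_force: 0.0
front at y110 181.01047826651893 edge 150.77683175846838 overhang 30.233646508050555 skew -0.1325355363190684 edge yaw 6.5820121959723155
((666.7449340820312, 79.14488220214844), (140.69960021972656, 111.61317443847656), 6.687737941741943) 6.687737941741943 [109.63847758 108.9495439 ]
tool [-149.78523491  110.15007592] [408.8776159   50.74505658 220.29090912]
```

View pics/v4.png

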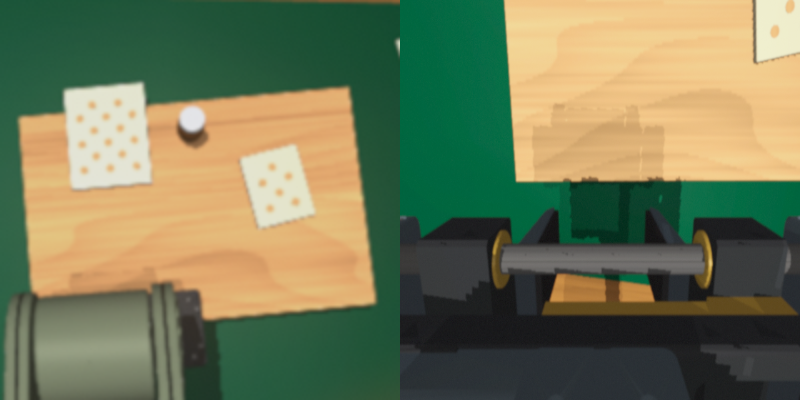

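The picture shows the lid lying flat, about 30 mm past the far edge and square to it (skew about 0.1°). The bottle and small lid are where they were, and the arm is clear.

```bash
python3 -m crank '-0.4 0 0 0 0 0 0;-0.4 0 0 0 0 0 0'; python3 -c "
from workcell import env; print(env.job_done())"
```

```text
time_s: 8.18
ee_pos: [411.9, 51.1, 218.1]
ee_rot: [180.0, 0.1, 6.4]
force: [-0.1, 0.6, -0.3]
gripper_width: 63.3
gripper_force: 0.0
the job is handed in; nothing more can be done
None
```

The job is handed in: the large lid measures about 30 mm past the stand's far edge and square to it within about 0.2°. Only the fingertips slid it; the small lid and bottle look unmoved, the arm went nowhere near the basket or mug, and it finished clear after about 8 s.

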